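# Find the thread hand of a gas outlet cap and take the cap off

## Robot

A 6-joint arm with a two-finger parallel gripper is mounted at the origin on a cart in front of the work surface, level with it; the furniture and walls round the work are solid. World frame = base frame: x ahead of the robot, y to its left, z up, the work surface at z = 0. Lengths are in m, angles in rad, forces in N, time in s.
With the tool pointing down it reaches from about 0.275 to 0.75 m from the base axis. Payload 10.2 kg.
Tool frame: the origin (TCP) lies at the very end of the fingers, on their centre line; the grasp point (between the pads) lies 19 mm behind it; z points along the fingers, y is the direction in which the jaws open and shut (so a half turn about z gives the same grasp; the last joint's range is limited). The gripper opens to 88 mm and grips with 3 to 60 N. Pads are 18 mm wide; open, the fingers measure 123 mm over their backs; the gripper's body (75 mm by 187 mm) begins 45 mm behind the grasp point.
Start: joints at [0.973, 0.313, 1.498, -0, 1.331, -0.223], TCP at [0.192, 0.489, 0.239] pointing down, gripper open.
Joint ranges: [-2.94, 2.94], [-0.97, 2.17], [0.19, 2.56], [-1.23, 4.37], [0.02, 3.11], [-2.88, 2.88]. Speed limits (rad/s): [2.39, 2.39, 3.01, 3.14, 3.14, 3.14].

## Interface

Orientations are given as a 3x3 rotation matrix whose columns are the frame's x, y, z axes.
In Python, from cell import r gives the robot as it stands.
- The arm moves only by the shell command python3 -m handwheel 'ROWS' [OPENING]. ROWS is a JSON object of lists of equal length, an entry for each row: "linear": the shift along the tool's x, y, z scaled (see below), a list of three; "rotation": the turn, a rotation vector about the tool's x, y, z scaled (see below), a list of three. A call has 1 to 12 rows; each row is the pose to reach, as a shift and turn from the pose commanded when the call began, along the tool's axes at that moment, turning the shorter way round; what a row does not reach only later rows make up. The controller multiplies each number of a shift by 0.15 m and each number of a turn by 180 degrees. A row lasts 1/8 s, in which the tool goes at most 62.5 mm and 10.7 degrees, less where a joint would pass 70% of its speed; a pose out of reach is approached as far as the arm can. A call with a number of a shift or a turn outside -1 to 1 is refused whole. A call with a gripper value outside its range is refused whole. OPENING is the finger opening in mm, from 0 to 88.1, set as the call begins (- or left out, the last holds). The fingers move at their own pace and stop on an object; the grip force is fixed at half the most. Time passes only in rows, so rows that repeat a pose let the fingers close. It gives the time, the measured TCP pose, the force and the opening at its end, in the units of the state.
- r.get_obs(): the state, without advancing time (a new reading comes with each control period).
- r.snapshot(name): name is "scene" or "top" or "wrist"; returns (picture, depth): 420x560x3 uint8, red, green, blue; 420x560 float32, m along the optical axis (not along the pixel's ray), 0 where there is no reading.
- r.camera_info(name): a dict with "intrinsics" (3x3 intrinsics, pixels), "eye" and "rotation" of the camera in the world; the wrist camera has in their place "tool_from_camera" (4x4, takes a point from camera to tool coordinates, whose origin is the TCP and whose axes are the flange's). Camera axes: x right, y down, z forward; pixel columns grow to the right and rows downward; lengths in m; the calibration is good to about 2 mm. A picture is of the moment at which its call begins: read the wrist's pose just before it. camera_info takes no time and is no camera call.
- r.hand_in(): hands the job in, once; it reports no verdict.
The state is a dict: "time_s": time; "joints": joint angles; "qvel": joint speeds; "joint_torque": joint torques, N m; "ee_pos": TCP position; "eef_rot": TCP orientation; "wrist_force": force on the tool from outside, world axes, zero at the start; "wrist_torque": the same for the moment, N m; "grip_width": finger opening in m.
Only numpy, scipy, OpenCV 4.12 (cv2) and the standard library are available. Lean on these libraries where they do the work, as an engineer would, in place of code of your own. Each camera call takes 0.05 s, during which the arm holds its last target.

## Task

The gas manifold on the bench has two outlets closed with round brass screw caps; one outlet has a right-hand and the other a left-hand quick-turn thread, and nobody marked which. Find out which way the taller cap comes loose, unscrew it and lift it straight off, and finish while still holding it upright in the gripper, a good hand's breadth (about 10 cm) above its outlet. Leave the shorter cap screwed on and the other things on the bench where they are.

Things in the scene. Friction and masses are not known exactly. Their poses are not given: they have to be found in the camera images.
- manifold: Gas manifold, bolted down: aluminium bar 50 x 200 mm on a steel foot plate 84 x 236 mm, hose stub at its -y end. Origin: centre of the underside, on the bench; y along the bar, z up. Two upright outlets at y = +65 and -65 mm, x = 0. Each has a flange 50 mm across, its top (the cap's seat) 75 mm above the bench, and a threaded neck 19 mm high inside the cap.
- tall_cap: The taller cap, to be taken off: knurled brass cylinder, 44 mm diameter, 50 mm high, 0.18 to 0.34 kg, on either outlet. Origin: centre of its underside, on the seat at the start; z up along its axis. Grip it round the side from above. Until unscrewed it lifts only about 2 mm; once free it lifts straight off and is clear of the neck after 20 mm.
- tall_cap_top (a point): Centre of the taller cap's flat top, 50 mm above its underside. Its thread, of unknown hand: the wrong way it meets a hard stop within about 10 degrees; the right way it turns easily, without rising, and is free to lift when turned 60 degrees or more from its start (75 to 80 is best; a hard stop follows at about 100, where it is still free).
- short_cap: The shorter cap, to be left on: same knurled brass, 44 mm diameter, 32 mm high, on the other outlet. Origin: centre of its underside, z up.
- vial_dark: Bystander: dark vial with white cap, 33 mm diameter, 73 mm high, standing behind the manifold. Origin: centre of its underside.
- bottle_a: Bystander: brown bottle, 47 mm diameter, 98 mm high, standing near the manifold. Origin: centre of its underside.
- dropper: Bystander: small pinkish bottle with white cap, 25 mm diameter, 66 mm high, standing near the manifold. Origin: centre of its underside.
- marker_pen: Bystander: marker pen, 128 mm long, 17 mm high, lying in front of the manifold. Origin: centre of its underside.
Things that resemble listed ones, but are neither listed nor needed, are in the scene too. What is shaped like the tall_cap but pink is not meant.

How it is judged:
By the outcome, as a careful person would: the job done as asked, in the order asked, and still so for the second after the job is handed in, while the arm keeps its last pose, push and grip.
It also fails if it takes over 42 s, if anything falls off the work surface, if the arm or the gripper's body presses on something with over 40 N, if the wrist force passes 120 N, or if a joint passes its speed limit or range.

## Working session

There is one attempt and no reset: what is moved stays moved. The work goes in short steps, Python scripts to look and compute and a shell command to move; the robot and the scene stay as the last step left them, time stands still between calls to the robot, and variables do not carry over. Pictures are saved under pics/ and viewed, and the job is handed in when it is done.

```bash
mkdir -p pics; ls; python3 - <<'E'
from cell import r
import cv2,numpy as np
o=r.get_obs();print(o)
for n in("scene","top"):
    p,d=r.snapshot(n);cv2.imwrite(f"pics/{n}0.png",p[:,:,::-1]);np.save(f"pics/{n}0.npy",d)
    print(n,r.camera_info(n))
print(r.camera_info("wrist"))
E
```

```text
pics
{'time_s': 0.0, 'joints': array([ 9.72598400e-01,  3.13450380e-01,  1.49845735e+00, -3.82441139e-05,
        1.33099088e+00, -2.23420191e-01]), 'qvel': array([ 2.01538775e-03, -8.45976080e-06, -1.46384306e-04,  4.25992939e-04,
       -2.26736220e-03,  1.57691038e-03]), 'joint_torque': array([-5.89672018e-04, -4.02215552e+01, -2.52266318e+01,  6.94241887e-02,
        3.53375729e-02, -6.10992174e-05]), 'ee_pos': array([0.19206723, 0.48833139, 0.23815324]), 'eef_rot': array([[-9.30592253e-01,  3.66056774e-01, -7.04758218e-04],
       [ 3.66057365e-01,  9.30591637e-01, -1.10010350e-03],
       [ 2.53141767e-04, -1.28172973e-03, -9.99999147e-01]]), 'wrist_force': array([-0.78750432, -1.16088743,  0.27021971]), 'wrist_torque': array([ 0.00862776,  0.01942868, -0.01422088]), 'grip_width': 0.08807185090935198}
scene {'intrinsics': array([[381.75907247,   0.        , 285.68827444],
       [  0.        , 381.75907247, 206.77997115],
       [  0.        ,   0.        ,   1.        ]]), 'eye': array([ 0.10959398, -0.4073046 ,  0.69914534]), 'rotation': array([[ 0.72235521, -0.47202531,  0.5
[... 359 characters left out ...]
450856e-03, -9.84391520e-01,  1.75941958e-01],
       [-9.99758382e-01,  3.52049972e-04, -2.19784712e-02],
       [ 2.15734803e-02, -1.75992076e-01, -9.84155158e-01]])}
{'intrinsics': array([[321.08689751,   0.        , 279.20770415],
       [  0.        , 321.08689751, 207.94958713],
       [  0.        ,   0.        ,   1.        ]]), 'tool_from_camera': array([[ 7.27813793e-04, -9.66098227e-01, -2.58173751e-01,
         6.55727583e-02],
       [ 9.99999583e-01,  8.45675932e-04, -3.45474819e-04,
        -1.07219344e-04],
       [ 5.52093938e-04, -2.58173391e-01,  9.66098440e-01,
        -1.45710561e-01],
       [ 0.00000000e+00,  0.00000000e+00,  0.00000000e+00,
         1.00000000e+00]])}
```

View pics/scene0.png

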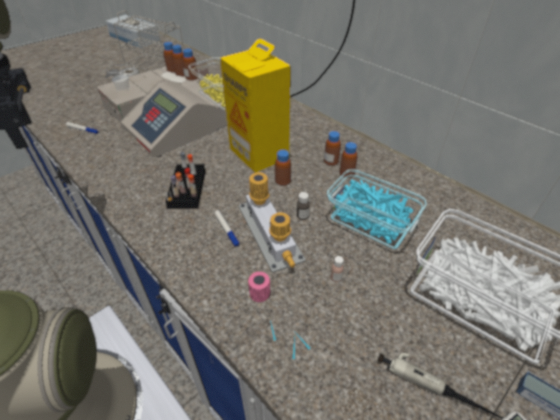

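View pics/top0.png

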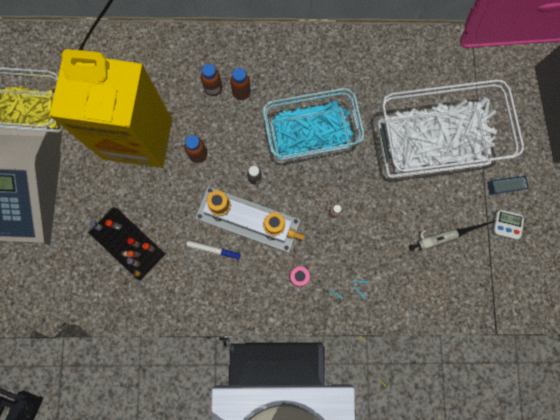

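Candidates for the tall cap are the brass cap at scene (259,186) / top (217,203), the brass cap at scene (280,226) / top (274,224), and the pink cylinder at scene (259,287) / top (300,276), which isn't meant. I'll check the two brass caps in a crop and by depth.

```bash
cat > h.py <<'E'
import numpy as np
from cell import r
def cloud(n,d):
    c=r.camera_info(n);K=c['intrinsics']
    v,u=np.mgrid[:d.shape[0],:d.shape[1]]
    P=np.stack([(u-K[0,2])/K[0,0]*d,(v-K[1,2])/K[1,1]*d,d],-1)
    return P@np.array(c['rotation']).T+c['eye']
E
python3 - <<'E'
import cv2,numpy as np
from h import *
for n,(a,b,c,e) in dict(scene=(220,150,320,280),top=(180,175,320,260)).items():
    im=cv2.imread(f"pics/{n}0.png");d=np.load(f"pics/{n}0.npy");P=cloud(n,d)
    cr=im[b:e,a:c];s=min(800/(c-a),600/(e-b));cv2.imwrite(f"pics/{n}_c.png",cv2.resize(cr,None,fx=s,fy=s,interpolation=2))
    hsv=cv2.cvtColor(im,cv2.COLOR_BGR2HSV)
    m=(P[...,2]>.085)&(P[...,2]<.15)&(d>0)&(hsv[...,1]>60)
    m[:b]=0;m[e:]=0;m[:,:a]=0;m[:,c:]=0
    k,l,st,ce=cv2.connectedComponentsWithStats(m.astype(np.uint8))
    for i in range(1,k):
        if st[i,4]>25:
            q=P[l==i];z=np.percentile(q[:,2],95);t=q[q[:,2]>z-.005]
            print(n,ce[i],st[i,4],'ztop',z,'ctr',(t.min(0)+t.max(0))/2,t.mean(0),np.ptp(t,axis=0))
d=np.load("pics/top0.npy");P=cloud("top",d)
for u,v in((300,276),(254,174),(195,150),(337,211),(213,250)):print(u,v,P[v,u])
E
```

```text
scene [282.77319588 154.96907216] 97 ztop 0.10058074088293015 ctr [0.68760239 0.20094838 0.09860564] [0.68733433 0.20074297 0.09896205] [0.02629115 0.02615654 0.00573469]
scene [258.13043478 184.39897698] 391 ztop 0.12775360773364003 ctr [0.55173884 0.1413257  0.1260729 ] [0.55018127 0.14126063 0.12622532] [0.04568897 0.04593202 0.00597588]
scene [279.39449541 223.03058104] 327 ztop 0.10975317610545916 ctr [0.50574414 0.01943639 0.10785619] [0.5053869  0.01947851 0.10824795] [0.0426773  0.04322535 0.0059509 ]
top [217.94099379 201.2826087 ] 322 ztop 0.12779777810214274 ctr [0.55258733 0.14311436 0.12639074] [0.5526982  0.14263305 0.12541875] [0.04161995 0.04241521 0.00716915]
top [274.38970588 222.22058824] 272 ztop 0.10972372472173167 ctr [0.50788187 0.02114308 0.10902941] [0.50771084 0.02184074 0.10731898] [0.04183149 0.04080834 0.00855341]
300 276 [ 0.3937172  -0.0357896   0.05318458]
254 174 [0.6205442  0.06648613 0.07516739]
195 150 [0.6755376  0.19979121 0.07749899]
337 211 [ 0.53791179 -0.12016718  0.06414302]
213 250 [0.4550441  0.16171451 0.01645807]
```

```bash
sleep 0
```

```text
(no output)
```

View pics/scene_c.png

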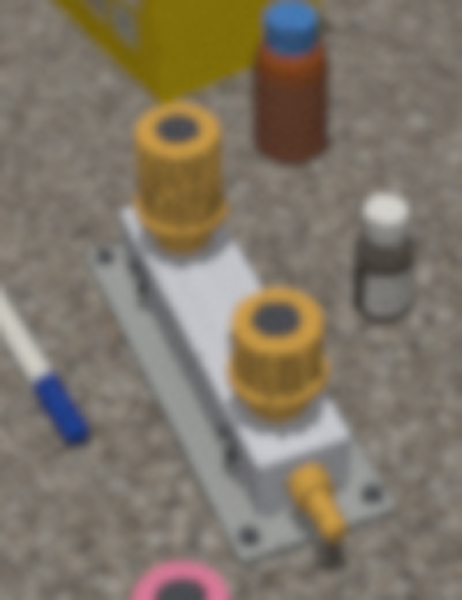

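View pics/top_c.png

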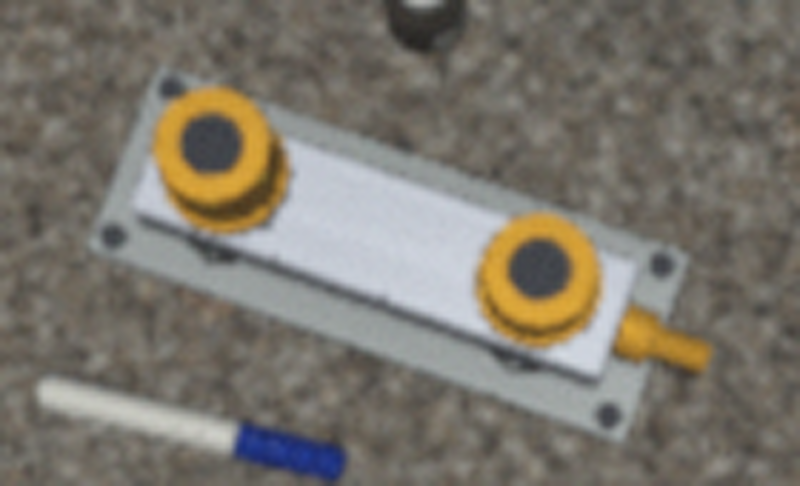

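The tall cap is the brass one at scene (259,186) / top (217,203). Its top is at about z=0.126, against 0.108 for the cap at the hose end. The pink cylinder is separate. Next I'll check clearance for the gripper body around the cap's axis.

```bash
python3 - <<'E'
import numpy as np,cv2
from h import *
c=np.array([.552,.142])
for n in("scene","top"):
    d=np.load(f"pics/{n}0.npy");P=cloud(n,d)[d>0]
    q=P[:,:2]-c;R=np.hypot(*q.T);a=np.degrees(np.arctan2(q[:,1],q[:,0]))
    for lo in(.085,.135):
        for s in range(-180,180,15):
            m=(P[:,2]>lo)&(P[:,2]<.45)&(R>.03)&(R<.2)&(a>=s)&(a<s+15)
            if m.sum()>3:
                i=np.argsort(R[m])[2];print(n,lo,s,'minR',R[m][i].round(3),P[m][i].round(3),'zmax',P[m][:,2].max().round(3))
o=r.get_obs();R=o['eef_rot'];p=o['ee_pos']
for z in(.24,.16,.095):print(z,R.T@(np.array([.552,.142,z])-p)/.15)
E
```

```text
scene 0.085 -135 minR 0.132 [0.486 0.028 0.085] zmax 0.098
scene 0.085 -120 minR 0.109 [0.512 0.04  0.108] zmax 0.111
scene 0.085 -105 minR 0.117 [0.523 0.029 0.109] zmax 0.11
scene 0.085 -60 minR 0.166 [0.664 0.02  0.088] zmax 0.091
scene 0.085 -45 minR 0.169 [0.677 0.028 0.088] zmax 0.09
scene 0.085 15 minR 0.135 [0.676 0.195 0.099] zmax 0.101
scene 0.085 30 minR 0.193 [0.689 0.278 0.172] zmax 0.293
scene 0.085 45 minR 0.175 [0.654 0.284 0.201] zmax 0.294
scene 0.085 120 minR 0.175 [0.459 0.29  0.092] zmax 0.097
scene 0.135 30 minR 0.193 [0.69  0.278 0.275] zmax 0.293
scene 0.135 45 minR 0.175 [0.654 0.284 0.201] zmax 0.294
top 0.085 -120 minR 0.108 [0.513 0.042 0.108] zmax 0.113
top 0.085 -105 minR 0.112 [0.525 0.033 0.104] zmax 0.112
top 0.085 -60 minR 0.166 [0.666 0.022 0.088] zmax 0.09
top 0.085 -45 minR 0.168 [0.673 0.026 0.086] zmax 0.091
top 0.085 15 minR 0.136 [0.676 0.198 0.091] zmax 0.103
top 0.085 30 minR 0.195 [0.691 0.279 0.096] zmax 0.292
top 0.085 45 minR 0.177 [0.655 0.286 0.099] zmax 0.297
top 0.085 105 minR 0.183 [0.464 0.302 0.089] zmax 0.095
top 0.085 120 minR 0.175 [0.459 0.291 0.091] zmax 0.098
top 0.135 30 minR 0.195 [0.691 0.28  0.211] zmax 0.292
top 0.135 45 minR 0.177 [0.656 0.286 0.228] zmax 0.297
0.24 [-3.07821276 -1.27048492 -0.0110975 ]
0.16 [-3.0783473  -1.2698981   0.52223549]
0.095 [-3.07845661 -1.2694213   0.95556855]
```

```bash
python3 -m handwheel '{"linear":[[-0.1,-0.04,0],[-0.3,-0.12,0],[-0.55,-0.23,0],[-0.8,-0.33,0],[-1,-0.41,0]],"rotation":[[0,0,0],[0,0,0],[0,0,0],[0,0,0],[0,0,0]]}' 88
```

```text
time_s: 0.72
ee_pos: [0.3107, 0.3746, 0.2387]
eef_rot: [[-0.93, 0.367, 0.0], [0.367, 0.93, -0.0], [-0.0, -0.0, -1.0]]
wrist_force: [-0.1, -0.3, -0.7]
grip_width: 0.0881
```

```bash
python3 -m handwheel '{"linear":[[-0.25,-0.1,0],[-0.5,-0.21,0],[-0.75,-0.31,0],[-1,-0.41,0]],"rotation":[[0,0,0],[0,0,0],[0,0,0],[0,0,0]]}' && python3 -m handwheel '{"linear":[[-0.25,-0.1,0],[-0.45,-0.19,0],[-0.55,-0.23,0],[-0.6,-0.25,0],[-0.6,-0.25,0]],"rotation":[[0,0,0],[0,0,0],[0,0,0],[0,0,0],[0,0,0]]}'
python3 - <<'E'
import cv2,numpy as np
from h import *
o=r.get_obs();p,d=r.snapshot("wrist");cv2.imwrite("pics/w1.png",p[:,:,::-1])
ci=r.camera_info("wrist");K=ci['intrinsics'];T=ci['tool_from_camera']
v,u=np.mgrid[:420,:560]
C=np.stack([(u-K[0,2])/K[0,0]*d,(v-K[1,2])/K[1,1]*d,d],-1)
W=(C@T[:3,:3].T+T[:3,3])@o['eef_rot'].T+o['ee_pos']
m=(d>0)&(W[...,2]>.118)&(W[...,2]<.14)&(np.hypot(W[...,0]-.552,W[...,1]-.142)<.04)
q=W[m];print(o['ee_pos'],m.sum(),q.mean(0),(q.min(0)+q.max(0))/2,np.ptp(q,axis=0))
(cx,cy),rad=cv2.minEnclosingCircle(q[:,:2].astype(np.float32)*1000);print(cx,cy,rad)
print(np.argwhere(m).mean(0)[::-1])
E
```

```text
time_s: 1.23
ee_pos: [0.4274, 0.2623, 0.2387]
eef_rot: [[-0.93, 0.367, -0.0], [0.367, 0.93, -0.0], [-0.0, -0.0, -1.0]]
wrist_force: [0.2, -0.2, 1.0]
grip_width: 0.0882
time_s: 1.85
ee_pos: [0.4962, 0.1966, 0.2387]
eef_rot: [[-0.931, 0.366, -0.0], [0.366, 0.931, 0.0], [0.0, -0.0, -1.0]]
wrist_force: [-0.5, 0.1, -0.4]
grip_width: 0.0879
[0.49616346 0.19657826 0.23868121] 1533 [0.54719308 0.14494254 0.1242282 ] [0.54922483 0.1428435  0.12256183] [0.03982264 0.04370064 0.00912335]
551.4999389648438 142.88433837890625 22.418235778808594
[246.32941944 275.75277234]
```

```bash
sleep 0
```

```text
(no output)
```

View pics/w1.png

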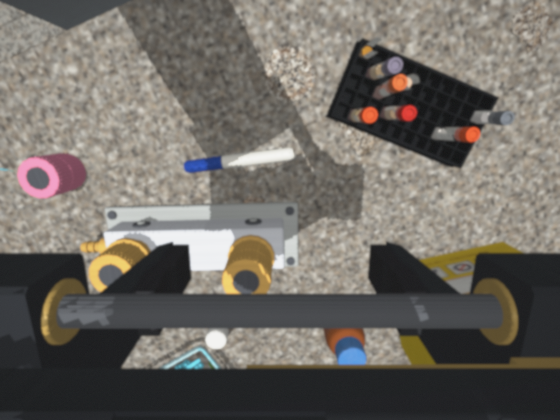

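The wrist view confirms it: the tall cap is at (247,270) with its top at (247,282), the short cap at (120,262), and pink at (40,178). I'll centre over the tall cap and go down to 5 cm above the grasp height.

```bash
python3 -m handwheel '{"linear":[[-0.2,-0.08,0],[-0.4,-0.17,0],[-0.477,-0.2,0],[-0.477,-0.2,0.2],[-0.477,-0.2,0.4],[-0.477,-0.2,0.55],[-0.477,-0.2,0.6],[-0.477,-0.2,0.6]],"rotation":[[0,0,0],[0,0,0],[0,0,0],[0,0,0],[0,0,0],[0,0,0],[0,0,0],[0,0,0]]}'
python3 - <<'E'
import cv2,numpy as np
from h import *
o=r.get_obs();p,d=r.snapshot("wrist");cv2.imwrite("pics/w2.png",p[:,:,::-1])
p,d=r.snapshot("scene");cv2.imwrite("pics/s2.png",cv2.resize(p[120:270,200:360,::-1],None,fx=4,fy=4))
print(o['joints'])
E
```

```text
time_s: 2.9
ee_pos: [0.5518, 0.1428, 0.1491]
eef_rot: [[-0.931, 0.366, 0.0], [0.366, 0.931, 0.0], [-0.0, 0.0, -1.0]]
wrist_force: [-0.1, -0.6, 0.0]
grip_width: 0.0879
[ 4.77797627e-02  4.91961278e-01  1.48019099e+00  1.09695479e-04
  1.16932961e+00 -1.14888700e+00]
```

```bash
sleep 0
```

```text
(no output)
```

View pics/w2.png

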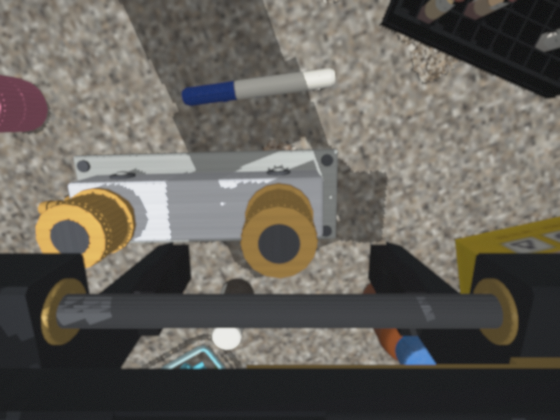

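View pics/s2.png

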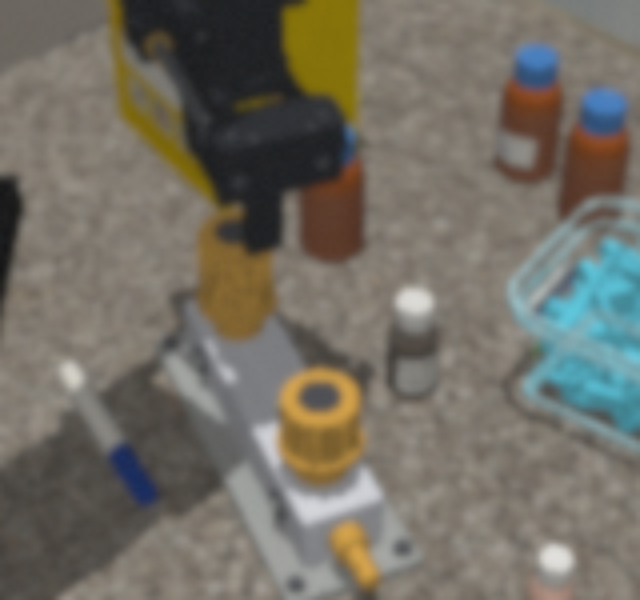

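```bash
python3 -m handwheel '{"linear":[[0,0,0],[0,0,0],[0,0,0],[0,0,0.1],[0,0,0.2],[0,0,0.3],[0,0,0.38],[0,0,0.42],[0,0,0.42]],"rotation":[[0,0,0.055],[0,0,0.11],[0,0,0.167],[0,0,0.167],[0,0,0.167],[0,0,0.167],[0,0,0.167],[0,0,0.167],[0,0,0.167]]}' && python3 -m handwheel '{"linear":[[0,0,0],[0,0,0],[0,0,0],[0,0,0],[0,0,0],[0,0,0]],"rotation":[[0,0,0],[0,0,0],[0,0,0],[0,0,0],[0,0,0],[0,0,0]]}' 30
python3 - <<'E'
from h import *
import cv2
o=r.get_obs();print(o['joints'],o['wrist_force'],o['wrist_torque'],o['grip_width'])
p,d=r.snapshot("wrist");cv2.imwrite("pics/w3.png",p[:,:,::-1])
E
```

```text
time_s: 4.12
ee_pos: [0.552, 0.1423, 0.0854]
eef_rot: [[-0.622, 0.783, -0.0], [0.783, 0.622, -0.0], [0.0, -0.0, -1.0]]
wrist_force: [0.6, -0.3, 0.8]
grip_width: 0.0882
time_s: 4.88
ee_pos: [0.552, 0.1423, 0.0858]
eef_rot: [[-0.622, 0.783, 0.0], [0.783, 0.622, -0.0], [-0.0, -0.0, -1.0]]
wrist_force: [-0.5, -0.5, 1.1]
grip_width: 0.0433
[ 4.68488908e-02  5.69669570e-01  1.53932353e+00 -5.10246762e-05
  1.03256877e+00 -6.24512777e-01] [-0.50955393 -0.49181197  1.11689142] [-0.01929063  0.06231595  0.05287573] 0.043303321448057326
```

```bash
sleep 0
```

```text
(no output)
```

View pics/w3.png

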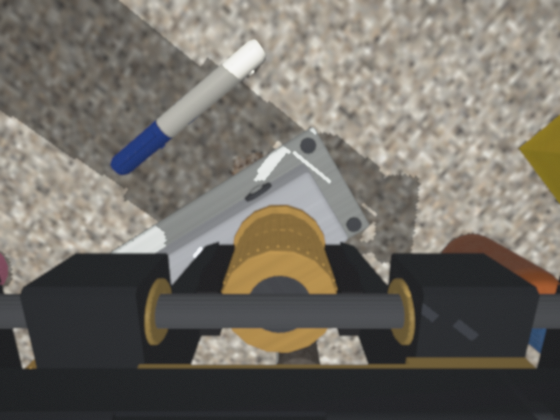

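The grip closed on the cap at 43.3 mm with no side load. Now I'll probe counter-clockwise in small steps, which is minus about tool z.

```bash
cat > t.py <<'E'
from h import *
o=r.get_obs();print('T',o['wrist_torque'].round(3),'F',o['wrist_force'].round(2),'yaw',np.degrees(np.arctan2(o['eef_rot'][1,1],o['eef_rot'][0,1])).round(2),'q6',o['joints'][5].round(3),'tq6',o['joint_torque'][5].round(3))
E
python3 -m handwheel '{"linear":[[0,0,0],[0,0,0]],"rotation":[[0,0,-0.012],[0,0,-0.024]]}'; python3 t.py
python3 -m handwheel '{"linear":[[0,0,0],[0,0,0]],"rotation":[[0,0,-0.012],[0,0,-0.024]]}'; python3 t.py
```

```text
time_s: 5.18
ee_pos: [0.552, 0.1423, 0.0858]
eef_rot: [[-0.68, 0.733, 0.0], [0.733, 0.68, 0.0], [-0.0, 0.0, -1.0]]
wrist_force: [1.0, -0.4, 1.1]
grip_width: 0.0435
T [-0.023  0.045  0.001] F [ 1.   -0.44  1.09] yaw 42.85 q6 -0.701 tq6 0.368
time_s: 5.42
ee_pos: [0.5521, 0.1423, 0.0858]
eef_rot: [[-0.733, 0.68, 0.0], [0.68, 0.733, 0.0], [-0.0, 0.0, -1.0]]
wrist_force: [-0.5, 0.4, 1.2]
grip_width: 0.0437
T [-0.028  0.07  -0.018] F [-0.49  0.35  1.21] yaw 47.17 q6 -0.776 tq6 0.364
```

```bash
python3 -m handwheel '{"linear":[[0,0,0],[0,0,0]],"rotation":[[0,0,-0.012],[0,0,-0.024]]}'; python3 t.py
python3 -m handwheel '{"linear":[[0,0,0],[0,0,0]],"rotation":[[0,0,-0.012],[0,0,-0.024]]}'; python3 t.py
```

```text
time_s: 5.68
ee_pos: [0.5521, 0.1423, 0.0858]
eef_rot: [[-0.782, 0.623, 0.0], [0.623, 0.782, 0.0], [-0.0, 0.0, -1.0]]
wrist_force: [0.1, -0.4, 0.3]
grip_width: 0.0434
T [0.023 0.003 0.01 ] F [ 0.08 -0.43  0.28] yaw 51.49 q6 -0.852 tq6 0.364
time_s: 5.92
ee_pos: [0.5521, 0.1423, 0.0858]
eef_rot: [[-0.827, 0.562, 0.0], [0.562, 0.827, 0.0], [-0.0, 0.0, -1.0]]
wrist_force: [0.9, 0.7, 1.3]
grip_width: 0.043
T [ 0.002  0.026 -0.004] F [0.91 0.66 1.27] yaw 55.81 q6 -0.927 tq6 0.364
```

```bash
python3 - <<'E'
from h import *
import cv2
p,d=r.snapshot("wrist");b=p[:,:,::-1].copy();cv2.imwrite("pics/w4.png",b)
a=cv2.imread("pics/w3.png")
f=lambda i:cv2.resize(i[190:360,210:350],None,fx=2.8,fy=3.3,interpolation=2)
cv2.imwrite("pics/cmp4.png",np.hstack([f(a),f(b)]))
p,d=r.snapshot("scene");cv2.imwrite("pics/s4.png",cv2.resize(p[150:240,210:310,::-1],None,fx=6,fy=6,interpolation=2))
E
python3 t.py
```

```text
T [0.003 0.027 0.037] F [0.54 0.22 1.08] yaw 55.76 q6 -0.926 tq6 -0.27
```

```bash
sleep 0
```

```text
(no output)
```

View pics/cmp4.png

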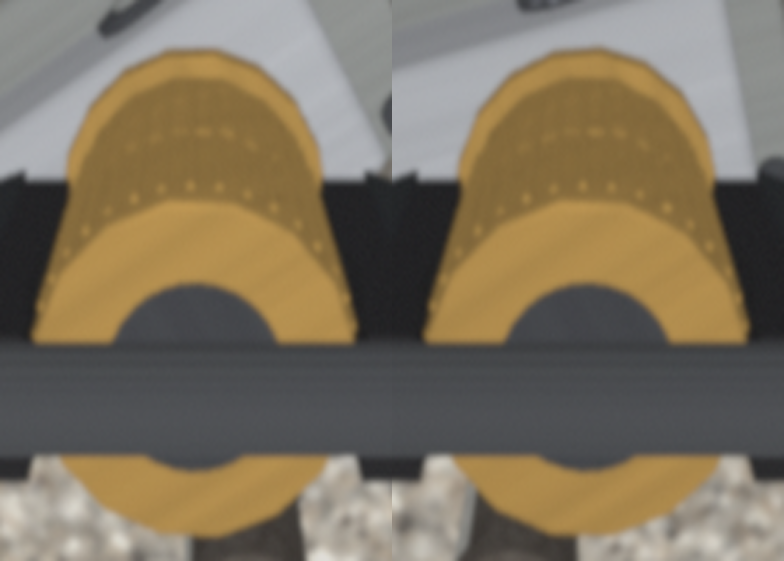

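In both crops the knurl dots sit at the same pixels relative to the gripper, at x≈163, 191 and 220. The cap has therefore followed the full 17°, past where the wrong-way stop would be, with about zero moment at the wrist. Counter-clockwise loosens it, so I'll continue to about 77°.

```bash
python3 -m handwheel '{"linear":[[0,0,0],[0,0,0],[0,0,0],[0,0,0],[0,0,0],[0,0,0]],"rotation":[[0,0,-0.028],[0,0,-0.056],[0,0,-0.084],[0,0,-0.112],[0,0,-0.14],[0,0,-0.166]]}'; python3 t.py
python3 -m handwheel '{"linear":[[0,0,0],[0,0,0],[0,0,0],[0,0,0],[0,0,0],[0,0,0],[0,0,0]],"rotation":[[0,0,-0.028],[0,0,-0.056],[0,0,-0.084],[0,0,-0.112],[0,0,-0.14],[0,0,-0.166],[0,0,-0.166]]}'; python3 t.py
python3 - <<'E'
from h import *
import cv2
p,d=r.snapshot("wrist");b=p[:,:,::-1].copy();cv2.imwrite("pics/w5.png",b)
a=cv2.imread("pics/w3.png")
f=lambda i:cv2.resize(i[190:360,210:350],None,fx=2.8,fy=3.3,interpolation=2)
cv2.imwrite("pics/cmp5.png",np.hstack([f(a),f(b)]))
E
```

```text
time_s: 6.78
ee_pos: [0.5521, 0.1423, 0.0858]
eef_rot: [[-0.997, 0.075, 0.0], [0.075, 0.997, 0.0], [-0.0, 0.0, -1.0]]
wrist_force: [-1.1, 0.4, 1.6]
grip_width: 0.0433
T [-0.002 -0.049 -0.02 ] F [-1.13  0.42  1.62] yaw 85.72 q6 -1.449 tq6 0.802
time_s: 7.65
ee_pos: [0.5521, 0.1423, 0.0858]
eef_rot: [[-0.903, -0.429, 0.0], [-0.429, 0.903, -0.0], [-0.0, -0.0, -1.0]]
wrist_force: [0.0, -0.7, 1.1]
grip_width: 0.0438
T [ 0.029 -0.042  0.017] F [ 0.04 -0.71  1.09] yaw 115.43 q6 -1.968 tq6 -0.417
```

```bash
sleep 0
```

```text
(no output)
```

View pics/cmp5.png

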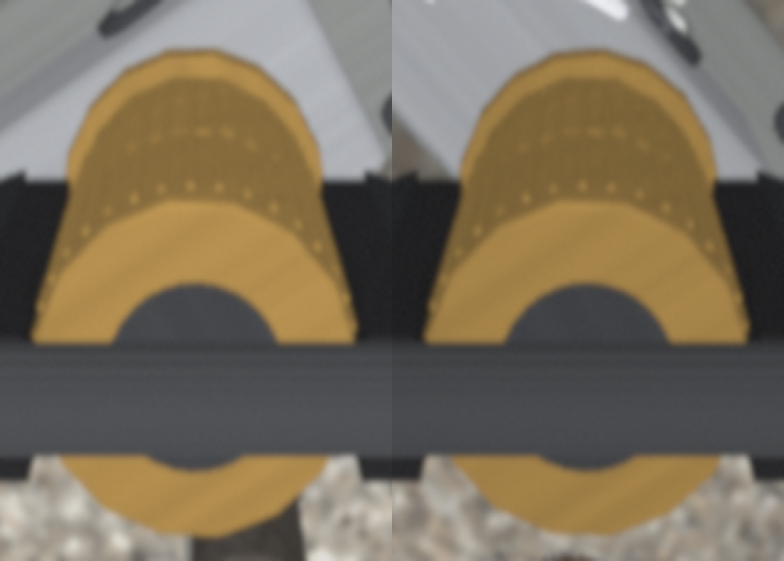

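The cap has turned 77° with no slip visible. I'll lift about 6 mm first and watch the force.

```bash
python3 -m handwheel '{"linear":[[0,0,-0.01],[0,0,-0.02],[0,0,-0.03],[0,0,-0.04]],"rotation":[[0,0,0],[0,0,0],[0,0,0],[0,0,0]]}'; python3 t.py
```

```text
time_s: 8.2
ee_pos: [0.5519, 0.1423, 0.0917]
eef_rot: [[-0.903, -0.43, -0.0], [-0.43, 0.903, -0.0], [0.0, 0.0, -1.0]]
wrist_force: [0.0, 0.6, -3.7]
grip_width: 0.0436
T [ 0.066  0.032 -0.006] F [ 0.01  0.62 -3.66] yaw 115.5 q6 -1.969 tq6 0.004
```

The force is only the cap's weight, so it's free. I'll lift straight to about 10 cm.

```bash
python3 -m handwheel '{"linear":[[0,0,-0.03],[0,0,-0.07],[0,0,-0.12],[0,0,-0.18],[0,0,-0.25],[0,0,-0.32],[0,0,-0.4],[0,0,-0.48],[0,0,-0.55],[0,0,-0.6],[0,0,-0.63],[0,0,-0.63]],"rotation":[[0,0,0],[0,0,0],[0,0,0],[0,0,0],[0,0,0],[0,0,0],[0,0,0],[0,0,0],[0,0,0],[0,0,0],[0,0,0],[0,0,0]]}'; python3 t.py
python3 - <<'E'
from h import *
import cv2
p,d=r.snapshot("scene");np.save("pics/s6.npy",d);cv2.imwrite("pics/s6.png",cv2.resize(p[100:310,170:450,::-1],None,fx=2.8,fy=2.8,interpolation=2))
p,d=r.snapshot("wrist");cv2.imwrite("pics/w6.png",p[:,:,::-1])
E
python3 t.py
```

```text
time_s: 9.7
ee_pos: [0.552, 0.1423, 0.1863]
eef_rot: [[-0.903, -0.431, 0.0], [-0.431, 0.903, 0.0], [-0.0, -0.0, -1.0]]
wrist_force: [0.5, -0.8, -2.2]
grip_width: 0.0432
T [ 0.025  0.061 -0.003] F [ 0.54 -0.76 -2.17] yaw 115.5 q6 -1.969 tq6 -0.0
T [ 0.047  0.002 -0.002] F [ 0.08  1.12 -1.51] yaw 115.5 q6 -1.969 tq6 -0.0
```

```bash
sleep 0
```

```text
(no output)
```

View pics/s6.png

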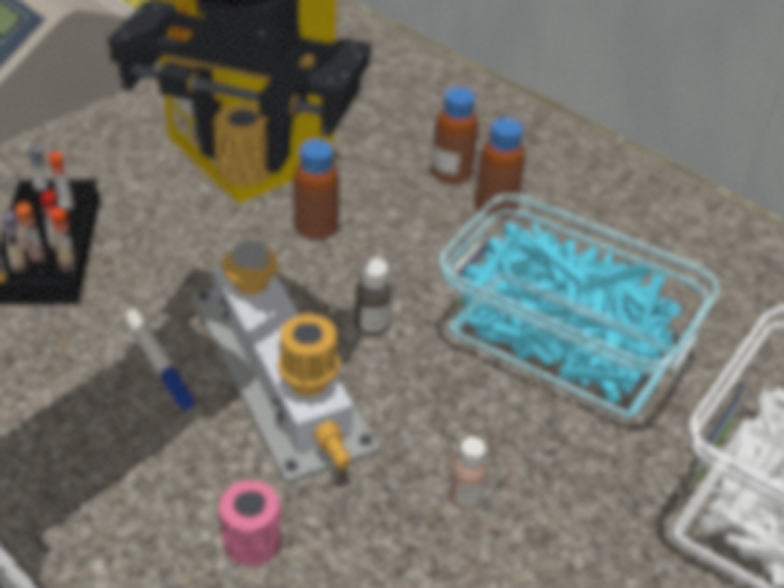

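View pics/w6.png

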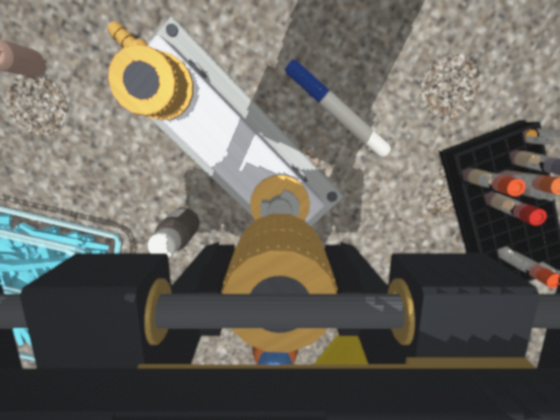

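The crop at s6 shows the tall cap upright in the jaws at (240,145). The bare outlet neck is below it at (250,262), the short cap is still on at (308,352), and the bystanders are in place. The lift was 100.5 mm by the tool pose. I'm handing it in.

```bash
python3 - <<'E'
from h import *
print(r.hand_in(), r.get_obs()['time_s'])
E
```

```text
the job is handed in; nothing more can be done
the job is handed in; nothing more can be done
```

The taller cap is off and held upright in the gripper about 10 cm above its outlet. I handed the job in at about 10 s of the 42 s allowed.

- **Which cap:** it was on the +y outlet, away from the hose. Depth put its top at about z = 0.126, against 0.108 for the shorter cap.
- **Which way it loosens:** counter-clockwise seen from above, so that outlet has the right-hand thread. I probed 17° in small steps with almost no moment at the wrist, then went on to about 77°. Close-up pictures showed the knurling still lined up with the gripper, so I saw no sign of slip. I did not test the other direction.
- **Lift:** a first 6 mm showed only about the cap's weight, so the cap was free. The full straight lift was 100.5 mm by the tool pose.
- **Last checks:** the last pictures show the outlet bare, the shorter cap still on, and the vial, bottles and pen looking undisturbed. I judged the bystanders by eye and did not re-measure their positions. The grip still read 43 mm. Wrist forces were only a few N in every reading I took, and no check failed.

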